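# Fit the dial thermometer through the pot lid

## Task

Milk for yoghurt is cooling in the steel pot and I want to watch its temperature without lifting the lid. Swing the little cover on the lid fully aside to open the thermometer hole, then take the dial thermometer out of the cutlery basket and lower its stem down through that hole until its black flange rests on the hole's rubber rim; keep hold of it until it is down rather than letting it drop. Leave the cover open, let go, and leave the jar, mug, lemon and timer where they are.

Things in the scene. Friction and masses are not known exactly. Their poses are not given: they have to be found in the camera images.
- thermometer_dial: Dial thermometer, 60 g, upright in the basket. Origin on its axis at the underside of its black flange, z up. Stem 6 mm thick, 95 mm down to a rounded tip. Flange 24 mm wide, z 0 to 4 mm; neck with brass nut at most 19 mm wide; round steel dial head 44 mm wide, z 32 to 48, white face with red needle looking up. Grasp the head across its edge at z 40, at any yaw (it is round).
- stem_tip (a point): The tip of the thermometer's stem, 95 mm below the flange underside.
- basket: White cutlery basket, 130 (x) by 80 (y) by 112 mm high, stands firm. Origin: centre of its underside. Its top is a grid of six slots, 45 x 10 mm, along its x; the thermometer hangs in the middle slot of the -x end, flange on the grid. Two teaspoons stand fixed at the +x end (x 45, y +-23 mm), about 35 mm over the grid: close on the dial along the basket's y.
- pot: Steel pot, 210 mm wide, on a cork mat, lid on; both stand firm. Origin: centre of its underside. Lid flat at z 128 mm out to 91 mm radius; black knob 33 mm wide at its centre, up to z 148. Bow handles at +-y reach 142 mm from the centre, top z 98. The thermometer hole is in the lid, 65 mm from the centre toward the pot's -x.
- port (a point): Centre of the thermometer hole at the top of its black rubber rim (pot frame x -65, y 0, z 131 mm). Bore 11 mm, mouth flared to 18 mm over the top 5 mm, rim 26 mm wide. Below it the pot is hollow for 118 mm. With the thermometer home, its origin is at this point.
- cover_pivot (a point): The rivet on which the cover turns, on the lid (pot frame x -35, y 0), at the top of the cover plate, z 134.5 mm; it rises 2 mm more.
- cover_knob (a point): Top of the cover's black upright knob, 10 mm in diameter and 12.5 mm high above the cover plate (top at z 147 mm in the pot frame), 52 mm from the rivet.
- port_cover (a joint): Angle (rad) of the flat steel cover: 0 with its 29 mm disc centred over the hole (knob toward the pot's -x), growing clockwise seen from above (knob toward the pot's +y), stop at 1.7. From about 1.0 on, hole and flange are clear. Light friction (about 0.6 N at the knob); stays where left.
- jam_jar: Jar of pink jam with a yellow lid, 72 mm diameter, 87 mm high, bystander. Origin at the centre of its underside.
- lemon: Yellow lemon, 71 x 53 x 51 mm, bystander. Origin at the centre of its underside.
- blue_mug: Blue and white mug, 78 mm body with handle, 92 mm high, bystander. Origin at the centre of its underside.
- timer: Round red and cream kitchen timer, 60 mm wide, 57 mm high, bystander. Origin at the centre of its underside.

How it is judged:
By the outcome, as a careful person would: the job done as asked, in the order asked, and still so for the second after the job is handed in, with the robot touching nothing.
It also fails if it takes over 67 s, if anything falls off the work surface, if the arm or the gripper's body presses on something with over 40 N, if the wrist force passes 120 N, or if a joint passes its speed limit or range.

## Robot

A 6-joint arm with a two-finger parallel gripper is mounted at the origin on a cart in front of the work surface, level with it; the furniture and walls round the work are solid. World frame = base frame: x ahead of the robot, y to its left, z up, the work surface at z = 0. Lengths are in m, angles in rad, forces in N, time in s.
With the tool pointing down it reaches from about 0.375 to 0.9 m from the base axis. Payload 3.1 kg.
Tool frame: the origin (TCP) lies on the front face of the gripper's body, between the roots of the fingers; the fingertips stand 70 mm ahead of it and the grasp point (between the pads) lies 51 mm ahead of it (arm.tip_reach is the distance from the TCP to the fingertips, in m); z points along the fingers, y is the line along which they close (so a half turn about z gives the same grasp; the last joint's range is limited). The gripper opens to 87 mm and grips with 3 to 60 N. Pads are 19 mm wide; open, the fingers measure 117 mm over their backs; the gripper's body (75 mm by 190 mm) begins 51 mm behind the grasp point.
Start: joints at [1.014, 0.527, 1.433, -0, 1.181, -0.178], TCP at [0.231, 0.581, 0.292] pointing down, gripper open.
Joint ranges: [-3.08, 3.08], [-0.75, 2.2], [0.22, 2.44], [-1.43, 4.57], [0, 2.65], [-2.85, 2.85]. Speed limits (rad/s): [2.79, 2.79, 3.14, 3.14, 3.14, 3.14].

## Interface

Orientations are given as a rotation vector (axis times angle).
In Python, from bench import arm gives the robot as it stands. The module is installed in compiled form; this text tells all that it offers.
- The arm moves only by the tool step_arm, never from a script. Its argument "plan" is text: rows parted by semicolons, each of 5 numbers parted by spaces: the shift along the tool's x, y, z scaled (see below), then the turn about the tool's z scaled (see below), then the opening, from 0 (shut) to 1 (fully open). A call has exactly 8 rows; each row is the pose to reach, as a shift and turn from the pose commanded when the call began, along the tool's axes at that moment; what a row does not reach only later rows make up. The controller multiplies each number of a shift by 0.1 m and each number of a turn by pi/2 rad. A row lasts 1/12 s, in which the tool goes at most 41.7 mm and 7.16 degrees, less where a joint would pass 70% of its speed; a pose out of reach is approached as far as the arm can. A call with a number of a shift or a turn outside -1 to 1 is refused whole. A call with a gripper value outside its range is refused whole. The fingers move at their own pace and stop on an object; "squeeze" is the grip in N (left out, the last holds). Time passes only in rows, so rows that repeat a pose let the fingers close, or fill a call up. It gives the time, the measured TCP pose, the force, the opening and the grip force at its end, in the units of the state.
- arm.observe(): the state, without advancing time (a new reading comes with each control period).
- arm.camera(name): name is "side" or "top" or "wrist"; returns the picture (384x512x3 uint8, blue, green, red); there is no depth.
- arm.camera_info(name): a dict with "fx", "fy", "cx", "cy" (pixels), "R" (3x3) and "t" (3): a world point X has camera coordinates R X + t; the wrist camera has in their place "T_tool_cam" (4x4, takes a point from camera to tool coordinates, whose origin is the TCP and whose axes are the flange's). Camera axes: x right, y down, z forward; pixel columns grow to the right and rows downward; lengths in m; the calibration is good to about 2 mm. A picture is of the moment at which its call begins: read the wrist's pose just before it. camera_info takes no time and is no camera call.
- arm.sign_off(): hands the job in; it is judged then, once.
The state is a dict: "time_s": time; "qpos": joint angles; "qvel": joint speeds; "tau": joint torques, N m; "tool_pos": TCP position; "tcp_rot": TCP orientation; "wrist_force": force on the tool from outside, world axes, zero at the start; "torque": the same for the moment, N m; "grip_width": finger opening in m; "grasp_force": force on a finger pad.
Only numpy, scipy, OpenCV 4.12 (cv2) and the standard library are available. Lean on these libraries where they do the work, as an engineer would, in place of code of your own. Each camera call takes 0.05 s, during which the arm holds its last target. There are 200 camera calls.

## Working session

There is one attempt and no reset: what is moved stays moved. The work goes in short steps, Python scripts to look and compute and a tool call to move; the robot and the scene stay as the last step left them, time stands still between calls to the robot, and variables do not carry over. Pictures are saved under pics/ and viewed, at most 12 in all, crops included, and the job is handed in when it is done.

Besides the shell and the picture viewer there is one more tool, called after "Request:" by a JSON object that holds its "op" and its "data". step_arm: Moves the arm, as the interface text tells. Its arguments: {"type":"object","properties":{"plan":{"type":"string"},"squeeze":{"type":"number"}},"required":["plan"]}

```bash
mkdir -p pics; cat > h.py <<'E'
import numpy as np,cv2
from scipy.spatial.transform import Rotation as Ro
from bench import arm
def cam(n):
    i=arm.camera_info(n); 
    if 'R' in i: return i,np.array(i['R']),np.array(i['t'])
    s=arm.observe(); T=np.eye(4); T[:3,:3]=Ro.from_rotvec(s['tcp_rot']).as_matrix(); T[:3,3]=s['tool_pos']
    M=np.linalg.inv(T@np.array(i['T_tool_cam'])); return i,M[:3,:3],M[:3,3]
def ray(c,u,v):
    i,R,t=c; d=R.T@np.array([(u-i['cx'])/i['fx'],(v-i['cy'])/i['fy'],1]); return -R.T@t,d
def onz(c,u,v,z):
    o,d=ray(c,u,v); return o+d*(z-o[2])/d[2]
def tri(*obs):
    A=0;b=0
    for c,u,v in obs:
        o,d=ray(c,u,v); d=d/np.linalg.norm(d); P=np.eye(3)-np.outer(d,d); A=A+P; b=b+P@o
    x=np.linalg.solve(A,b)
    res=[]
    for c,u,v in obs:
        o,d=ray(c,u,v); d=d/np.linalg.norm(d); w=x-o; res.append(np.linalg.norm(w-d*(w@d)))
    return x,np.round(np.array(res)*1000,1)
def proj(c,X):
    i,R,t=c; p=R@np.array(X)+t; return np.array([i['fx']*p[0]/p[2]+i['cx'],i['fy']*p[1]/p[2]+i['cy']])
E
python3 - <<'E'
from h import *
for n in ('top','side','wrist'):
    c=cam(n); cv2.imwrite(f'pics/{n}0.png',arm.camera(n)); i,R,t=c; print(n,i['fx'],-R.T@t,R[2])
print(arm.observe())
E
```

```text
top 385.42517239324275 [0.41399645 0.00196323 1.18376064] [ 0.21761272  0.0063337  -0.97601465]
side 364.99877303915935 [0.64032517 0.93364691 0.89430869] [ 0.00783939 -0.77915563 -0.62678149]
wrist 305.19977552245155 [0.15669719 0.60964743 0.38472804] [ 0.27007629 -0.10920371 -0.95662602]
{'time_s': 0.15, 'qpos': array([ 1.01350359e+00,  5.28250648e-01,  1.43357016e+00,  1.19564779e-05,
        1.18139196e+00, -1.78484288e-01]), 'qvel': array([-8.58192775e-04, -2.45373044e-03, -3.16940047e-03, -4.08546946e-04,
        8.57844682e-04,  1.24982847e-05]), 'tau': array([ 6.70141126e-04, -4.40428984e+01, -1.76840919e+01,  6.33052457e-02,
        5.52965957e-02, -1.20758027e-04]), 'tool_pos': array([0.23086528, 0.58033879, 0.29150958]), 'tcp_rot': array([-5.91374815e-01, -3.08482563e+00,  2.36789072e-03]), 'wrist_force': array([-0.82768433,  0.08010212,  0.80898987]), 'torque': array([-0.00466173, -0.01085782, -0.01775795]), 'grasp_force': 0.0, 'grip_width': 0.08732217057375205}
```

View pics/top0.png

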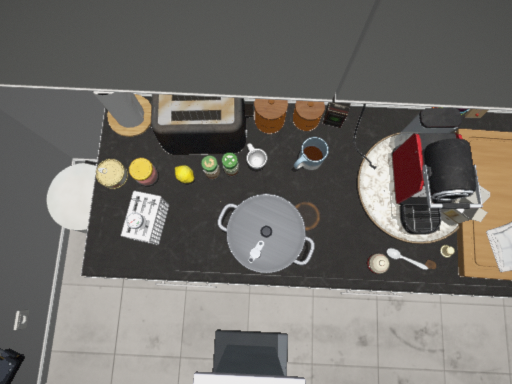

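View pics/side0.png

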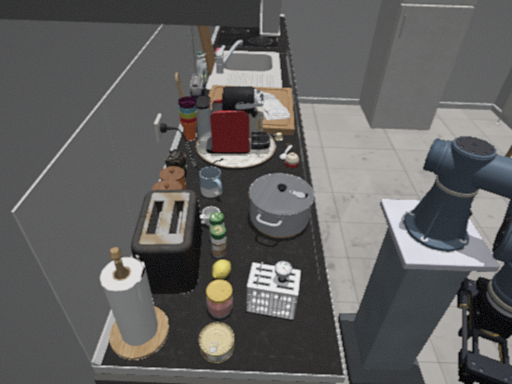

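The top view shows the basket at about (145,217) with the dial near (136,220), and the pot at (266,232) with its cover near (257,251). In the side view the dial is near (283,268) and the cover near (295,192). I'll enlarge both areas.

```bash
python3 - <<'E'
from h import *
a=cv2.imread('pics/top0.png');b=cv2.imread('pics/side0.png')
def cr(im,x,y,w,h,s): return cv2.resize(im[y:y+h,x:x+w],None,fx=s,fy=s,interpolation=cv2.INTER_CUBIC)
A=np.hstack([cr(a,115,185,60,65,5),cr(a,215,190,100,65,5)]); 
B=np.hstack([cr(b,240,255,65,55,5),cr(b,240,165,85,55,5)])
A=A[:,:800];B=B[:,:800]
B=np.pad(B,((0,0),(0,A.shape[1]-B.shape[1]),(0,0)))
cv2.imwrite('pics/c1.png',np.vstack([A,B])); print(A.shape,B.shape)
E
```

```text
(325, 800, 3) (275, 800, 3)
```

View pics/c1.png

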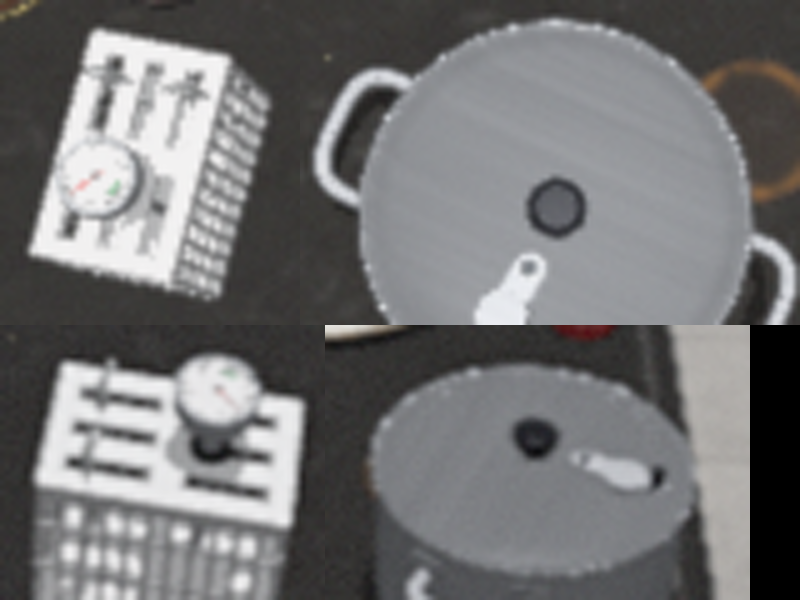

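```bash
python3 - <<'E'
from h import *
T=cam('top');S=cam('side')
for n,a,b in [('dial',(134.2,220),(283.3,267.3)),('potknob',(265.8,231),(282,185.5)),('rivet',(260.6,243),(291.3,191.2))]:
    print(n,*tri((T,*a),(S,*b)))
print('dial48+112',onz(T,134.2,220,.16+.0),onz(S,283.3,267.3,.16))
k=onz(T,265.8,231,.148);r=onz(T,260.6,243,.1365);print(k,r,onz(S,306,194.5,.144))
print('basket corners',[onz(T,115+x/5-.4,185+y/5-.4,.112).round(3) for x,y in((95,30),(230,57),(172,290),(30,253))])
h=[onz(T,x/5-60+215+.0-.4,190+y/5-.4,.098) for x,y in((322,170),(790,285))];print(h)
import cv2
im=cv2.imread('pics/wrist0.png');a=cv2.imread('pics/top0.png')
cv2.imwrite('pics/c2.png',np.hstack([im[:320],np.pad(cv2.resize(a[235:275,235:275],None,fx=7,fy=7,interpolation=cv2.INTER_CUBIC),((0,40),(0,0),(0,0)))]))
E
```

```text
dial [0.55635665 0.32940021 0.16146032] [0. 0.]
potknob [ 0.54519563 -0.02368369  0.15061316] [0.1 0.1]
rivet [ 0.51373265 -0.01135244  0.13767059] [0. 0.]
dial48+112 [0.55651317 0.32987721 0.16      ] [0.55623538 0.32818325 0.16      ]
[ 0.54560616 -0.02376445  0.148     ] [ 0.513805   -0.01135904  0.1365    ] [0.46784487 0.01093594 0.144     ]
basket corners [array([0.647, 0.357, 0.112]), array([0.635, 0.278, 0.112]), array([0.502, 0.297, 0.112]), array([0.519, 0.378, 0.112])]
[array([0.56656503, 0.10853147, 0.098     ]), array([ 0.51448062, -0.15792783,  0.098     ])]
```

View pics/c2.png

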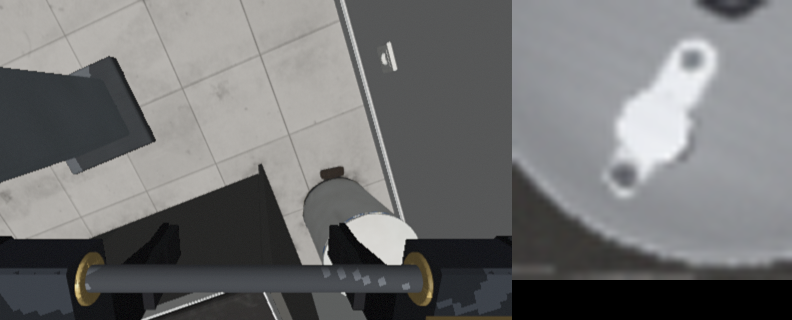

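The knob sits at about (113,174) in the right-hand crop, so top-image pixel (250.7,259.4). The wrist image shows only floor. Next I'll work out the pot frame.

```bash
cat >> h.py <<'E'
def sh(target,base=None):   # world TCP target -> tool-axis units
    s=arm.observe(); R=Ro.from_rotvec(s['tcp_rot']).as_matrix()
    return np.round(R.T@(np.array(target)-s['tool_pos'])*10,3)
def ax():
    R=Ro.from_rotvec(arm.observe()['tcp_rot']).as_matrix(); return R.round(3)
E
python3 - <<'E'
from h import *
T=cam('top');S=cam('side')
print('knob',*tri((T,250.7,259.4),(S,306,194.5)),onz(T,250.7,259.4,.145))
k=onz(T,265.8,231,.148);r=onz(T,260.6,243,.1365);n=onz(T,250.7,259.4,.147)
print(np.linalg.norm((r-k)[:2]),np.linalg.norm((n-r)[:2]),[np.arctan2(d[1],-d[0]) for d in(r-k,n-r,n-k)])
print(ax())
psi=-0.40;ex=np.array([np.cos(psi),np.sin(psi)]);ey=np.array([-ex[1],ex[0]])
c=(k[:2]+r[:2]+.035*ex+n[:2]+.087*ex)/3; print('centre',c,'port',c-.065*ex)
s=c-.085*ex-.032*ey; print('push start',s,sh([*s,.24]))
E
```

```text
knob [0.46823767 0.01309282 0.14575154] [0. 0.] [0.46826695 0.01310313 0.145     ]
0.03413514497561601 0.0517744143427181 [np.float64(0.37193695648650354), np.float64(0.49162809498896926), np.float64(0.44408430989023556)]
[[-0.929  0.37  -0.001]
 [ 0.37   0.929 -0.001]
 [ 0.    -0.002 -1.   ]]
centre [ 0.54664769 -0.02318361] port [0.48677872 0.00212858]
push start [ 0.45589612 -0.01955701] [-4.309 -4.741  0.521]
```

Request:
{"op": "step_arm", "data": {"plan": "-0.11 -0.12 0 0 0;-0.22 -0.24 0 0 0;-0.33 -0.36 0 0 0;-0.44 -0.48 0 0 0;-0.55 -0.60 0 0 0;-0.66 -0.72 0 0 0;-0.77 -0.84 0 0 0;-0.88 -0.96 0 0 0", "squeeze": 10}}

```text
time_s: 0.82
tool_pos: [0.2774, 0.4581, 0.292]
tcp_rot: [-0.591, -3.085, 0.001]
wrist_force: [0.1, -0.6, 0.2]
grip_width: 0.0419
grasp_force: 0.0
```

Request:
{"op": "step_arm", "data": {"plan": "-0.11 -0.12 0 0 0;-0.22 -0.24 0 0 0;-0.33 -0.36 0 0 0;-0.44 -0.48 0 0 0;-0.55 -0.60 0 0 0;-0.66 -0.72 0 0 0;-0.77 -0.84 0 0 0;-0.88 -0.96 0 0 0"}}

```text
time_s: 1.48
tool_pos: [0.3237, 0.3364, 0.2921]
tcp_rot: [-0.591, -3.085, 0.0]
wrist_force: [-0.4, 0.1, 0.2]
grip_width: 0.0004
grasp_force: 0.0
```

Request:
{"op": "step_arm", "data": {"plan": "-0.11 -0.12 0 0 0;-0.22 -0.24 0 0 0;-0.33 -0.36 0 0 0;-0.44 -0.48 0 0 0;-0.55 -0.60 0 0 0;-0.66 -0.72 0 0 0;-0.77 -0.84 0 0 0;-0.88 -0.96 0 0 0"}}

```text
time_s: 2.15
tool_pos: [0.3699, 0.2147, 0.2922]
tcp_rot: [-0.591, -3.085, 0.0]
wrist_force: [-0.1, 0.7, 1.1]
grip_width: 0.0002
grasp_force: 0.0
```

Request:
{"op": "step_arm", "data": {"plan": "-0.11 -0.12 0 0 0;-0.22 -0.24 0 0 0;-0.33 -0.36 0 0 0;-0.44 -0.48 0 0 0;-0.55 -0.60 0 0 0;-0.66 -0.72 0 0 0;-0.77 -0.84 0 0 0;-0.88 -0.96 0 0 0"}}

```text
time_s: 2.82
tool_pos: [0.4162, 0.093, 0.2922]
tcp_rot: [-0.591, -3.085, 0.0]
wrist_force: [0.7, -0.5, -0.4]
grip_width: 0.0001
grasp_force: 0.0
```

Request:
{"op": "step_arm", "data": {"plan": "-0.11 -0.12 0 0 0;-0.22 -0.24 0 0 0;-0.33 -0.36 0 0 0;-0.44 -0.48 0 0 0;-0.55 -0.60 0 0 0;-0.66 -0.72 0 0 0;-0.77 -0.88 0 0 0;-0.79 -0.90 0 0 0"}}

```text
time_s: 3.48
tool_pos: [0.4574, -0.0214, 0.2923]
tcp_rot: [0.594, 3.083, -0.002]
wrist_force: [0.8, -0.2, -0.2]
grip_width: 0.0002
grasp_force: 0.0
```

```bash
python3 - <<'E'
from h import *
c=cam('wrist'); cv2.imwrite('pics/w1.png',arm.camera('wrist'))
for n,X in [('rivet',(.5138,-.0114,.1365)),('knob',(.4682,.0131,.147)),('potk',(.5456,-.0238,.148)),('tip',(.4574,-.0214,.2223))]: print(n,proj(c,X).round(1))
E
```

```text
rivet [287.4 244.3]
knob [297.9 193.7]
potk [287.9 284.5]
tip [254.1 237.7]
```

View pics/w1.png

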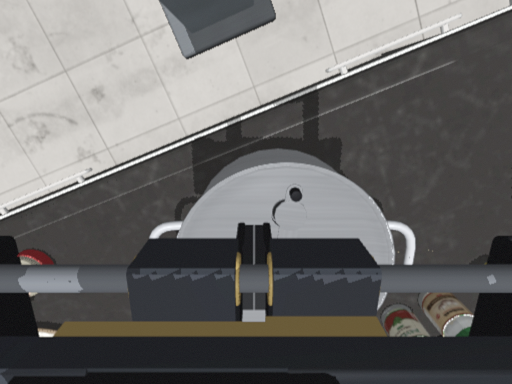

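Knob seen at (295,193), within about 2 mm of the prediction; the hole is covered. The closed fingers are to the pot's −y side, clear of the knob.

```bash
cat > arc.py <<'E'
from h import *
P=np.array([.5138,-.0114])
def fp(a,d): return P+.052*np.array([-np.cos(a),np.sin(a)])-d*np.array([np.sin(a),np.cos(a)])
def rows(L,z):
    s=arm.observe();R=Ro.from_rotvec(s['tcp_rot']).as_matrix();a0=np.arctan2(R[0,1],R[1,1])
    for a,d in L: print(a,d,(R.T@(np.array([*fp(a,d),z])-s['tool_pos'])*10).round(3),round((a-a0)/(np.pi/2),3))
E
python3 - <<'E'
from arc import *
rows([(.45,.03)],.210)
E
```

```text
0.45 0.03 [0.047 0.033 0.822] 0.044
```

Request:
{"op": "step_arm", "data": {"plan": "0.04 0.03 0.15 0.02 0;0.04 0.03 0.3 0.04 0;0.04 0.03 0.45 0.04 0;0.04 0.03 0.6 0.04 0;0.04 0.03 0.7 0.04 0;0.04 0.03 0.78 0.04 0;0.04 0.03 0.82 0.04 0;0.04 0.03 0.82 0.04 0"}}

```text
time_s: 4.2
tool_pos: [0.4531, -0.0143, 0.2096]
tcp_rot: [-0.687, -3.064, -0.0]
wrist_force: [-0.2, 0.0, -0.2]
grip_width: 0.0006
grasp_force: 0.0
```

```bash
python3 - <<'E'
from arc import *
rows([(.45,.025),(.45,.02),(.55,.018),(.65,.018),(.75,.018),(.85,.018),(.95,.018),(1.05,.018),(1.15,.018)],.210)
E
```

```text
0.45 0.025 [-0.014  0.04  -0.004] 0.006
0.45 0.02 [-0.015  0.09  -0.004] 0.006
0.55 0.018 [-0.     0.163 -0.004] 0.069
0.65 0.018 [ 0.009  0.217 -0.004] 0.133
0.75 0.018 [ 0.014  0.272 -0.004] 0.197
0.85 0.018 [ 0.012  0.327 -0.004] 0.26
0.95 0.018 [ 0.005  0.381 -0.004] 0.324
1.05 0.018 [-0.007  0.435 -0.004] 0.388
1.15 0.018 [-0.025  0.487 -0.004] 0.451
```

Request:
{"op": "step_arm", "data": {"plan": "-0.01 0.04 0 0 0;-0.01 0.09 0 0.01 0;0 0.16 0 0.07 0;0.01 0.22 0 0.13 0;0.015 0.27 0 0.2 0;0.01 0.33 0 0.26 0;0.005 0.38 0 0.32 0;-0.01 0.435 0 0.39 0"}}

```text
time_s: 4.87
tool_pos: [0.4735, 0.0245, 0.2111]
tcp_rot: [1.586, 2.71, 0.0]
wrist_force: [-1.2, -0.7, 0.6]
grip_width: 0.0005
grasp_force: 0.4
```

```bash
python3 - <<'E'
from arc import *
rows([(1.05+.125*i,.0175) for i in range(1,9)],.210)
E
```

```text
1.175 0.0175 [0.027 0.062 0.011] 0.074
1.3 0.0175 [0.037 0.13  0.011] 0.154
1.425 0.0175 [0.038 0.198 0.011] 0.233
1.55 0.0175 [0.031 0.267 0.011] 0.313
1.675 0.0175 [0.015 0.333 0.011] 0.392
1.8 0.0175 [-0.008  0.398  0.011] 0.472
1.925 0.0175 [-0.04   0.458  0.011] 0.551
2.05 0.0175 [-0.079  0.515  0.011] 0.631
```

Request:
{"op": "step_arm", "data": {"plan": "0.02 0.06 0 0.075 0;0.03 0.13 0 0.15 0;0.03 0.2 0 0.23 0;0.025 0.265 0 0.31 0;0.01 0.33 0 0.39 0;-0.01 0.4 0 0.47 0;-0.045 0.455 0 0.55 0;-0.08 0.51 0 0.63 0"}}

```text
time_s: 5.53
tool_pos: [0.5218, 0.0431, 0.211]
tcp_rot: [-2.682, -1.636, -0.001]
wrist_force: [-0.3, 1.2, -0.3]
grip_width: 0.0007
grasp_force: 0.4
```

```bash
python3 - <<'E'
from arc import *
rows([(2.05,.0175),(2.1,.0175),(2.1,.014)],.210)
c=cam('wrist'); cv2.imwrite('pics/w2.png',arm.camera('wrist'))
for a in (1.9,2.05,2.2): print(a,proj(c,[*fp(a,0),.147]).round(1))
print('rivet',proj(c,[*P,.1365]),'port',proj(c,[.4868,.0021,.131]))
E
```

```text
2.05 0.0175 [0.    0.006 0.01 ] 0.003
2.1 0.0175 [0.008 0.032 0.01 ] 0.034
2.1 0.014 [0.006 0.067 0.01 ] 0.034
1.9 [270.6 244.1]
2.05 [284.3 243.3]
2.2 [297.9 244.2]
rivet [280.05803107 308.03311372] port [234.28779211 303.02109206]
```

View pics/w2.png

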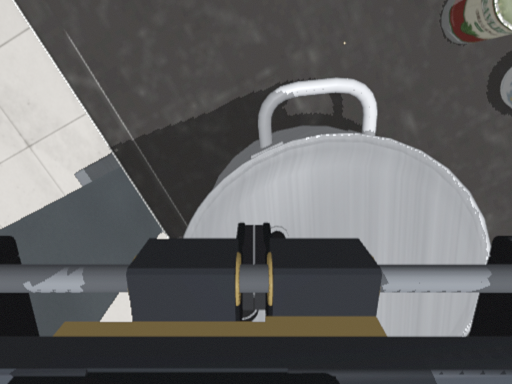

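The knob is at about (278,237), touching the finger, at θ ≈ 1.6. I'll nudge it to the stop.

Request:
{"op": "step_arm", "data": {"plan": "0.005 0.01 0 0.01 0;0.005 0.02 0 0.02 0;0.005 0.03 0 0.03 0;0.005 0.04 0 0.03 0;0.005 0.05 0 0.03 0;0.005 0.06 0 0.03 0;0.005 0.07 0 0.03 0;0.005 0.07 0 0.03 0"}}

```text
time_s: 6.25
tool_pos: [0.528, 0.0395, 0.2102]
tcp_rot: [-2.715, -1.581, -0.0]
wrist_force: [-0.5, 1.3, -0.3]
grip_width: 0.0008
grasp_force: 0.2
```

Request:
{"op": "step_arm", "data": {"plan": "0 0.01 0 0 0;0 0.02 0 0 0;0 0.025 0 0 0;0 0.03 0 0 0;0 0.035 0 0 0;0 0.04 0 0 0;0 0.04 0 0 0;0 0.04 0 0 0"}}

```text
time_s: 6.92
tool_pos: [0.529, 0.0389, 0.2099]
tcp_rot: [-2.711, -1.578, 0.006]
wrist_force: [-5.4, 4.5, 3.2]
grip_width: 0.0004
grasp_force: 3.5
```

The force shows the cover at its stop. I'll back off, lift, turn back and open.

Request:
{"op": "step_arm", "data": {"plan": "0 -0.05 0 0 0;0 -0.15 0 0 0;0 -0.15 -0.1 0 0;0 -0.15 -0.25 0 0;0 -0.15 -0.4 0 0;0 -0.15 -0.6 -0.05 0.3;0 -0.15 -0.8 -0.12 0.6;0 -0.15 -0.9 -0.19 1"}}

```text
time_s: 7.58
tool_pos: [0.5198, 0.0446, 0.3035]
tcp_rot: [2.44, 1.971, 0.006]
wrist_force: [0.8, -0.2, -0.4]
grip_width: 0.0129
grasp_force: 0.0
```

Request:
{"op": "step_arm", "data": {"plan": "0 0 0 -0.075 1;0 0 0 -0.15 1;0 0 0 -0.225 1;0 0 0 -0.3 1;0 0 0 -0.375 1;0 0 0 -0.45 1;0 0 0 -0.525 1;0 0 0 -0.6 1"}}

```text
time_s: 8.25
tool_pos: [0.5188, 0.0447, 0.3012]
tcp_rot: [1.28, 2.866, 0.0]
wrist_force: [0.1, 0.5, 0.5]
grip_width: 0.0659
grasp_force: 0.0
```

Request:
{"op": "step_arm", "data": {"plan": "0 0 0 -0.075 1;0 0 0 -0.15 1;0 0 0 -0.225 1;0 0 0 -0.3 1;0 0 0 -0.375 1;0 0 0 -0.43 1;0 0 0 -0.43 1;0 0 0 -0.43 1"}}

```text
time_s: 8.92
tool_pos: [0.5186, 0.0448, 0.3009]
tcp_rot: [0.271, 3.128, -0.001]
wrist_force: [-0.4, -0.7, 0.1]
grip_width: 0.0869
grasp_force: 0.0
```

```bash
python3 - <<'E'
from arc import *
c=cam('wrist'); im=arm.camera('wrist');cv2.imwrite('pics/w3.png',im)
print('port',proj(c,[.4868,.0021,.131]),'knob',proj(c,[*fp(2.1,0),.147]),arm.observe()['tool_pos'],ax())
E
```

```text
port [199.80448799 162.16497834] knob [245.39572331 218.91936976] [0.51857271 0.04486608 0.30082005] [[-0.985  0.172  0.001]
 [ 0.172  0.985 -0.   ]
 [-0.001 -0.    -1.   ]]
```

View pics/w3.png

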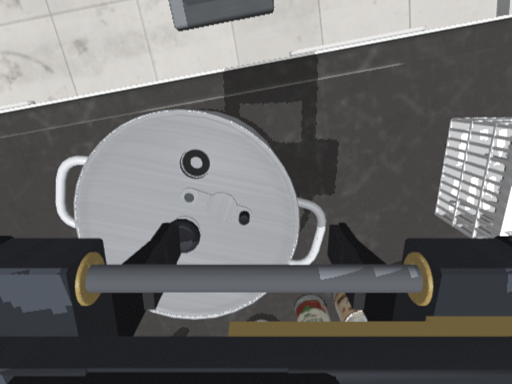

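The hole is open: ring centre at about (195,163), rivet at (189,198), and the cover knob at (244,217) well aside. Next I'll take a second viewpoint on the way to the basket.

```bash
python3 - <<'E'
from arc import *
c=cam('wrist');g=cv2.cvtColor(cv2.imread('pics/w3.png'),6)
w=g[140:186,172:220];m=(w<90).astype('uint8');n,l,st,ce=cv2.connectedComponentsWithStats(m);j=1+np.argmax(st[1:,4]);print(st[j],ce[j]+[172,140])
x,y,W,H,_=st[j];u,v=172+x+(W-1)/2,140+y+(H-1)/2;print(u,v,onz(c,u,v,.131),onz(c,189,198,.1365),onz(c,244,217,.147))
print(sh([.5564,.3294,.285]))
E
```

```text
[ 11  10  27  26 429] [195.59440559 162.35431235]
196.0 162.5 [ 0.48638126 -0.00119283  0.131     ] [ 0.51575625 -0.0133741   0.1365    ] [0.53789972 0.03267476 0.147     ]
[0.117 2.868 0.157]
```

Request:
{"op": "step_arm", "data": {"plan": "0 0.12 0 0 1;0 0.24 0 0 1;0 0.36 0 0 1;0 0.48 0 0 1;0 0.6 0 0 1;0 0.7 0 0 1;0 0.7 0 0 1;0 0.7 0 0 1"}}

```text
time_s: 9.63
tool_pos: [0.5302, 0.1148, 0.3001]
tcp_rot: [-0.265, -3.13, 0.001]
wrist_force: [0.8, 0.3, 0.1]
grip_width: 0.0873
grasp_force: 0.0
```

```bash
python3 - <<'E'
from arc import *
c=cam('wrist');im=arm.camera('wrist');cv2.imwrite('pics/w4.png',im);g=cv2.cvtColor(im,6)
p=proj(c,[.485,.001,.131]);X,Y=(p-25).astype(int);X=max(X,0);w=g[Y:Y+50,X:X+50];m=(w<90).astype('uint8');n,l,st,ce=cv2.connectedComponentsWithStats(m)
for s in st[1:]:
  if s[4]>60: x,y,W,H,_=s;u,v=X+x+(W-1)/2,Y+y+(H-1)/2;print(p,s,u,v,onz(c,u,v,.131))
print(proj(c,[.5564,.3294,.16]),sh([.5564,.3294,.285]))
E
```

```text
[117.04836666 161.09931119] [ 11  15  27  26 433] 116.0 163.5 [ 0.48690904 -0.0005406   0.131     ]
[117.04836666 161.09931119] [ 7 17 18 26 63] 107.5 165.5 [ 0.48738229 -0.00843467  0.131     ]
[524.59035188 187.34879873] [0.104 2.165 0.15 ]
```

Request:
{"op": "step_arm", "data": {"plan": "-0.05 0.15 0 0 1;-0.1 0.3 0 0 1;-0.15 0.45 0 0 1;-0.2 0.6 0 0 1;-0.25 0.75 0 0 1;-0.3 0.9 0 0 1;-0.3 1 0 0 1;-0.3 1 0 0 1"}}

```text
time_s: 10.35
tool_pos: [0.577, 0.2085, 0.3001]
tcp_rot: [0.266, 3.13, 0.001]
wrist_force: [-0.1, -0.3, 0.2]
grip_width: 0.0869
grasp_force: 0.0
```

Request:
{"op": "step_arm", "data": {"plan": "0 0.15 0 0 1;0 0.3 0 0 1;0 0.45 0 0 1;0 0.6 0 0 1;0 0.75 0 0 1;0 0.75 0 0 1;0 0.75 0 0 1;0 0.75 0 0 1"}}

```text
time_s: 11.02
tool_pos: [0.5892, 0.2814, 0.3]
tcp_rot: [-0.267, -3.13, 0.001]
wrist_force: [-0.8, 0.3, -0.5]
grip_width: 0.0867
grasp_force: 0.0
```

```bash
python3 - <<'E'
from arc import *
c=cam('wrist');im=arm.camera('wrist');cv2.imwrite('pics/w5.png',im)
print(proj(c,[.5564,.3294,.16]),sh([.5564,.3294,.203]))
E
```

```text
[308.50783825 149.66640438] [0.405 0.422 0.971]
```

View pics/w5.png

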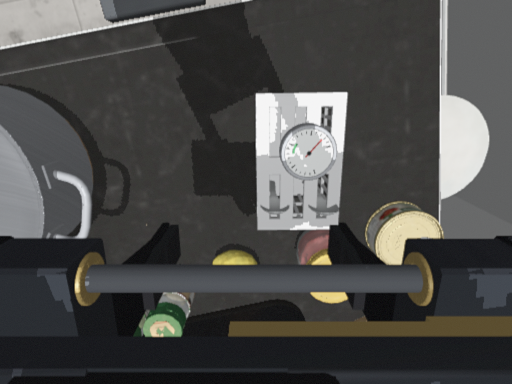

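The dial is centred at (308,152), 2 px from the prediction, and the basket's y lines up with the closing direction.

```bash
python3 - <<'E'
from arc import *
c=cam('wrist');d=onz(c,308,152,.16);T=cam('top');S=cam('side')
print(d,*tri((c,308,152),(T,134.2,220),(S,283.3,267.3)));x=(d[:2]+[.5564,.3294])/2;print(x,sh([*x,.203]))
E
```

```text
[0.5582028  0.32850262 0.16      ] [0.55685696 0.32896922 0.16144675] [1.2 0.7 0.6]
[0.5573014  0.32895131] [0.396 0.419 0.971]
```

Request:
{"op": "step_arm", "data": {"plan": "0.1 0.11 0 0 1;0.2 0.22 0 0 1;0.3 0.33 0 0 1;0.395 0.42 0 0 1;0.395 0.42 0.1 0 1;0.395 0.42 0.2 0 1;0.395 0.42 0.35 0 1;0.395 0.42 0.5 0 1"}}

```text
time_s: 11.73
tool_pos: [0.5576, 0.3292, 0.249]
tcp_rot: [0.267, 3.13, -0.001]
wrist_force: [0.4, 1.1, -0.2]
grip_width: 0.0869
grasp_force: 0.0
```

Request:
{"op": "step_arm", "data": {"plan": "0 0 0.1 0 1;0 0 0.2 0 1;0 0 0.3 0 1;0 0 0.4 0 1;0 0 0.47 0 1;0 0 0.47 0 1;0 0 0.47 0 1;0 0 0.47 0 0.6"}}

```text
time_s: 12.4
tool_pos: [0.5581, 0.3296, 0.2037]
tcp_rot: [0.268, 3.129, 0.001]
wrist_force: [0.8, -0.8, -0.3]
grip_width: 0.0845
grasp_force: 0.0
```

Request:
{"op": "step_arm", "data": {"plan": "0 0 0 0 0.5;0 0 0 0 0.45;0 0 0 0 0.4;0 0 0 0 0.3;0 0 0 0 0.3;0 0 0 0 0.3;0 0 0 0 0.3;0 0 0 0 0.3", "squeeze": 15}}

```text
time_s: 13.07
tool_pos: [0.5577, 0.3295, 0.2033]
tcp_rot: [0.268, 3.13, 0.0]
wrist_force: [0.0, 0.3, 0.2]
grip_width: 0.0432
grasp_force: 15.0
```

Request:
{"op": "step_arm", "data": {"plan": "0 0 -0.1 0 0.3;0 0 -0.2 0 0.3;0 0 -0.32 0 0.3;0 0 -0.44 0 0.3;0 0 -0.57 0 0.3;0 0 -0.7 0 0.3;0 0 -0.85 0 0.3;0 0 -1 0 0.3"}}

```text
time_s: 13.73
tool_pos: [0.5577, 0.3295, 0.3054]
tcp_rot: [0.267, 3.129, 0.001]
wrist_force: [0.5, 0.7, -0.6]
grip_width: 0.0437
grasp_force: 15.0
```

Request:
{"op": "step_arm", "data": {"plan": "0 0 -0.12 0 0.3;0 0 -0.24 0 0.3;0 0 -0.36 0 0.3;0 0 -0.48 0 0.3;0 0 -0.55 0 0.3;0 0 -0.55 0 0.3;0 0 -0.55 0 0.3;0 0 -0.55 0 0.3"}}

```text
time_s: 14.4
tool_pos: [0.5573, 0.3293, 0.3578]
tcp_rot: [-0.268, -3.129, 0.001]
wrist_force: [-1.2, -0.7, -0.4]
grip_width: 0.0433
grasp_force: 15.0
```

```bash
python3 - <<'E'
from arc import *
s=arm.observe();print(s['tool_pos'],s['grip_width'],s['grasp_force'],sh([.4866,-.0009,.358]))
c=cam('wrist');cw=arm.camera('wrist');S=cam('side');si=arm.camera('side')
q=s['tool_pos']-[0,0,.051];p=proj(S,q);b=proj(S,q-[0,0,.135]);print('side dial',p,'tip',b,'wrist',proj(c,q+[0,0,.008]))
x,y=p.astype(int);cr=cv2.resize(si[y-40:y+60,x-50:x+50],(384,384),interpolation=2)
cv2.imwrite('pics/w6.png',np.hstack([cv2.resize(cw[200:328,176:336],(416,333)),cr[:333]]));print(x-50,y-40)
E
```

```text
[0.55729366 0.32928788 0.357823  ] 0.04329293529901466 15.000248104333878 [ 0.136 -3.374  0.   ]
side dial [287.98021854 226.30665121] tip [283.27431352 264.60426347] wrist [254.29566239 261.89819024]
237 186
```

View pics/w6.png

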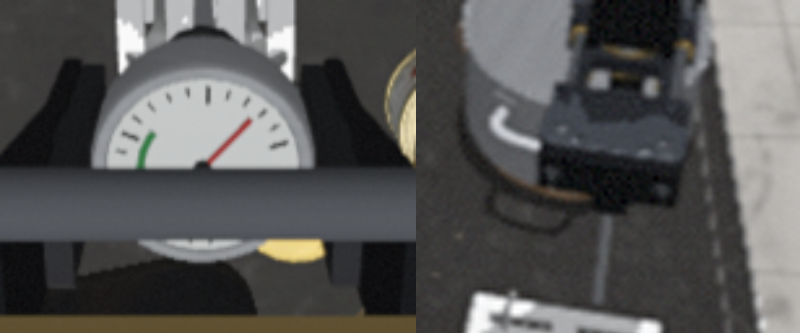

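The dial is held centred with the stem hanging down; its tip is at side pixel (284.9,264.1), perhaps 2–3 mm toward the base. I'll carry it over the hole and check there.

Request:
{"op": "step_arm", "data": {"plan": "0 -0.1 0 0 0.3;0 -0.2 0 0 0.3;0 -0.32 0 0 0.3;0 -0.44 0 0 0.3;0 -0.56 0 0 0.3;0 -0.68 0 0 0.3;0 -0.8 0 0 0.3;0 -0.92 0 0 0.3"}}

```text
time_s: 15.17
tool_pos: [0.5419, 0.2373, 0.3584]
tcp_rot: [0.268, 3.13, 0.0]
wrist_force: [0.9, -0.2, -0.5]
grip_width: 0.0436
grasp_force: 15.0
```

Request:
{"op": "step_arm", "data": {"plan": "0 -0.12 0 0 0.3;0 -0.24 0 0 0.3;0 -0.36 0 0 0.3;0 -0.48 0 0 0.3;0 -0.6 0 0 0.3;0 -0.72 0 0 0.3;0 -0.84 0 0 0.3;0 -0.96 0 0 0.3"}}

```text
time_s: 15.83
tool_pos: [0.5256, 0.143, 0.3583]
tcp_rot: [0.268, 3.13, -0.0]
wrist_force: [0.8, 0.1, 0.1]
grip_width: 0.0438
grasp_force: 15.0
```

Request:
{"op": "step_arm", "data": {"plan": "0.01 -0.12 0 0 0.3;0.02 -0.24 0 0 0.3;0.03 -0.36 0 0 0.3;0.05 -0.48 0 0 0.3;0.07 -0.6 0 0 0.3;0.09 -0.72 0 0 0.3;0.11 -0.84 0 0 0.3;0.13 -0.94 0 0 0.3"}}

```text
time_s: 16.5
tool_pos: [0.4965, 0.0525, 0.3583]
tcp_rot: [-0.268, -3.13, 0.0]
wrist_force: [0.2, -0.1, -1.1]
grip_width: 0.0433
grasp_force: 15.0
```

Request:
{"op": "step_arm", "data": {"plan": "0 -0.1 0 0 0.3;0 -0.2 0 0 0.3;0 -0.3 0 0 0.3;0 -0.4 0 0 0.3;0 -0.48 0 0 0.3;0 -0.53 0 0 0.3;0 -0.55 0 0 0.3;0 -0.55 0 0 0.3"}}

```text
time_s: 17.17
tool_pos: [0.4877, -0.0009, 0.3582]
tcp_rot: [-0.269, -3.13, -0.0]
wrist_force: [0.5, 0.1, -0.3]
grip_width: 0.0433
grasp_force: 15.0
```

```bash
python3 - <<'E'
from arc import *
s=arm.observe();print(s['tool_pos'],s['grip_width'],s['wrist_force'],sh([.4866,-.0009,.335]))
S=cam('side');si=arm.camera('side')
q=s['tool_pos']-[0,0,.051];print('flange',proj(S,q-[0,0,.04]),'tip',proj(S,q-[0,0,.135]),'port',proj(S,[.4866,-.0009,.131]))
x,y=proj(S,[.4866,-.0009,.131]).astype(int);cv2.imwrite('pics/s7.png',cv2.resize(si[y-45:y+15,x-35:x+35],None,fx=9,fy=9,interpolation=2));print(x-35,y-45)
E
```

```text
[ 0.48768005 -0.00086759  0.35822155] 0.043308658750854975 [ 0.52227408  0.05115515 -0.3318643 ] [ 0.011 -0.002  0.232]
flange [303.96840721 160.81981952] tip [300.56972102 185.2164868 ] port [299.52587796 195.05827447]
264 150
```

View pics/s7.png

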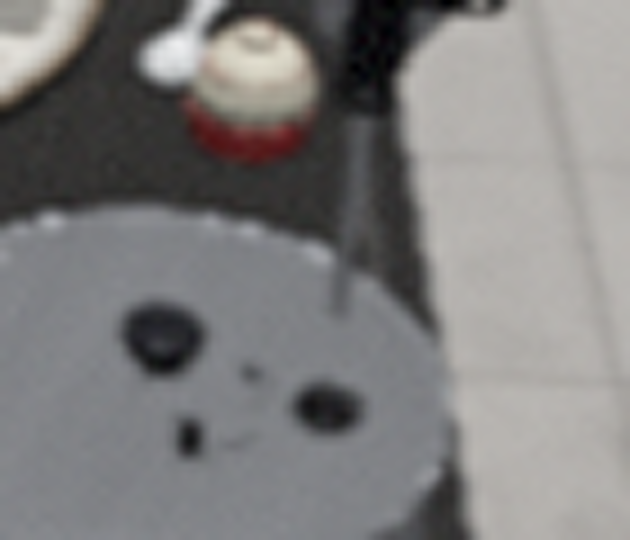

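The ring is at (300.0,194.9) and the tip at (301.3,184.6), within 1 mm of the expected offset. Lowering.

Request:
{"op": "step_arm", "data": {"plan": "0 0 0.07 0 0.3;0 0 0.14 0 0.3;0 0 0.21 0 0.3;0 0 0.28 0 0.3;0 0 0.35 0 0.3;0 0 0.42 0 0.3;0 0 0.49 0 0.3;0 0 0.55 0 0.3"}}

```text
time_s: 17.88
tool_pos: [0.4875, -0.0004, 0.3023]
tcp_rot: [-0.268, -3.129, -0.0]
wrist_force: [-0.6, 1.1, -0.9]
grip_width: 0.0436
grasp_force: 15.0
```

```bash
python3 - <<'E'
from arc import *
s=arm.observe();print(s['tool_pos'],s['wrist_force'],s['torque'],s['grip_width'])
S=cam('side');si=arm.camera('side')
x,y=264,150;cv2.imwrite('pics/s8.png',cv2.resize(si[y-25:y+60,x:x+70],None,fx=7,fy=7,interpolation=2))
E
```

```text
[ 4.87525822e-01 -3.73433863e-04  3.02295980e-01] [-0.57854267  1.06199793 -0.89867731] [-0.00123965  0.02944139 -0.01661513] 0.04361320041027014
```

View pics/s8.png

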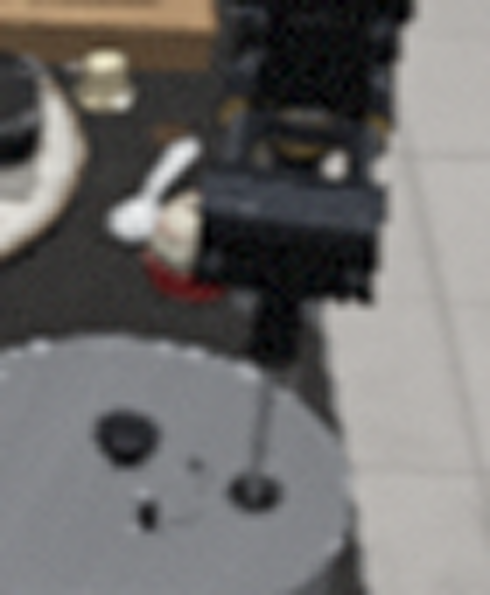

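The stem is entering the hole at (255,490) in the crop with no contact force. I'll keep lowering, slowly near the end.

Request:
{"op": "step_arm", "data": {"plan": "0 0 0.1 0 0.3;0 0 0.2 0 0.3;0 0 0.3 0 0.3;0 0 0.4 0 0.3;0 0 0.5 0 0.3;0 0 0.6 0 0.3;0 0 0.68 0 0.3;0 0 0.74 0 0.3"}}

```text
time_s: 18.6
tool_pos: [0.4876, -0.0005, 0.2285]
tcp_rot: [-0.268, -3.13, -0.0]
wrist_force: [-0.0, 0.8, -1.3]
grip_width: 0.0436
grasp_force: 15.0
```

Request:
{"op": "step_arm", "data": {"plan": "0 0 0.01 0 0.3;0 0 0.02 0 0.3;0 0 0.03 0 0.3;0 0 0.04 0 0.3;0 0 0.05 0 0.3;0 0 0.055 0 0.3;0 0 0.06 0 0.3;0 0 0.06 0 0.3"}}

```text
time_s: 19.27
tool_pos: [0.4877, -0.0005, 0.2233]
tcp_rot: [0.268, 3.13, -0.0]
wrist_force: [0.2, 1.1, -0.7]
grip_width: 0.0433
grasp_force: 15.0
```

Request:
{"op": "step_arm", "data": {"plan": "0 0 0.01 0 0.3;0 0 0.015 0 0.3;0 0 0.02 0 0.3;0 0 0.025 0 0.3;0 0 0.03 0 0.3;0 0 0.03 0 0.3;0 0 0.03 0 0.3;0 0 0.03 0 0.3"}}

```text
time_s: 19.93
tool_pos: [0.4881, -0.0005, 0.2221]
tcp_rot: [0.267, 3.128, -0.001]
wrist_force: [-2.8, 0.7, 13.9]
grip_width: 0.0432
grasp_force: 15.0
```

Seated: 14 N upward at the expected height. I'll ease off and release gently.

Request:
{"op": "step_arm", "data": {"plan": "0 0 -0.015 0 0.3;0 0 -0.015 0 0.3;0 0 -0.015 0 0.55;0 0 -0.015 0 0.65;0 0 -0.015 0 0.8;0 0 -0.015 0 0.9;0 0 -0.015 0 0.9;0 0 -0.015 0 0.9"}}

```text
time_s: 20.6
tool_pos: [0.4876, -0.0004, 0.2215]
tcp_rot: [-0.268, -3.13, -0.0]
wrist_force: [-0.9, -0.0, 0.0]
grip_width: 0.0728
grasp_force: 0.0
```

Request:
{"op": "step_arm", "data": {"plan": "0 0 0 0 0.9;0 0 -0.05 0 0.9;0 0 -0.15 0 0.9;0 0 -0.3 0 0.9;0 0 -0.45 0 0.9;0 0 -0.6 0 0.9;0 0 -0.75 0 0.9;0 0 -0.9 0 0.9"}}

```text
time_s: 21.27
tool_pos: [0.4875, -0.0004, 0.3129]
tcp_rot: [0.268, 3.13, -0.0]
wrist_force: [0.5, 0.1, -0.5]
grip_width: 0.0784
grasp_force: 0.0
```

Request:
{"op": "step_arm", "data": {"plan": "-0.1 0 0 0 0.9;-0.2 0 0 0 0.9;-0.3 0 0 0 0.9;-0.4 0 0 0 0.9;-0.5 0 0 0 0.9;-0.6 0 0 0 0.9;-0.6 0 0 0 0.9;-0.6 0 0 0 0.9"}}

```text
time_s: 21.93
tool_pos: [0.5472, -0.0108, 0.311]
tcp_rot: [-0.268, -3.129, -0.0]
wrist_force: [-1.0, 0.3, -1.1]
grip_width: 0.0785
grasp_force: 0.0
```

```bash
python3 - <<'E'
from arc import *
c=cam('wrist');im=arm.camera('wrist');si=arm.camera('side');s=arm.observe();print(s['tool_pos'],s['wrist_force'],s['grip_width'])
print('dial if home',proj(c,[.4866,-.0009,.179]),proj(cam('side'),[.4866,-.0009,.179]))
cv2.imwrite('pics/f.png',np.hstack([im[60:360,60:460],cv2.resize(si[145:220,240:340],(400,300),interpolation=2)]))
E
```

```text
[ 0.54630526 -0.01049254  0.3112704 ] [-0.77565371  0.52557988 -0.48581453] 0.07851284460487971
dial if home [253.2470923  122.87684464] [301.13557095 183.56359836]
```

View pics/f.png

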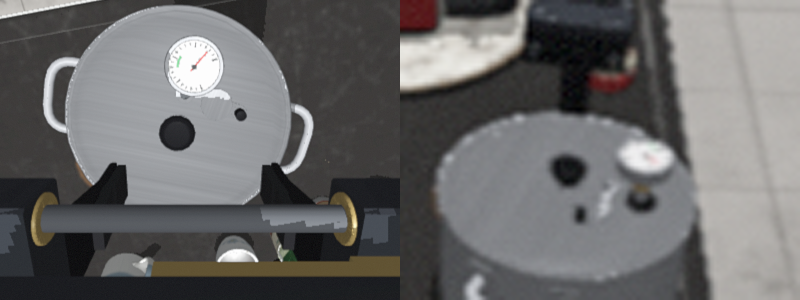

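The final view shows the dial upright on the port, at (254,127) in the wrist image and (301.5,184) in the side image. Both are close to the home position, and the cover is fully aside with the gripper clear.

```bash
python3 -c "
from bench import arm
print(arm.sign_off())"
```

```text
the job is handed in; nothing more can be done
None
```

I swung the cover to its stop and left it open, lowered the thermometer through the hole until its flange rested on the rubber rim, then let go and handed the job in after about 22 s on the robot's clock; I never moved near enough to touch the jar, mug, lemon or timer.

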